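# Feel for the hidden hole and pin the board carrier

### The job

Lock the circuit-board carrier: take the red-handled locating pin out of its stand, put its tip through the slot in the carrier's steel cover and feel along the slot for the hole in the black slide bar hidden underneath, then push the pin fully home, upright with its collar flat on the cover, and let go. Feel gently: never load the pin against the carrier with more than 30 N. Leave the multimeter, the transformer and the pliers where they are.

Things in the scene. Friction and masses are not known exactly. Their poses are not given: they have to be found in the camera images.
- pin_grip (a point): Centre of the square red handle (20 x 20 mm, 37 mm high, three thin black grooves) of the loose locating pin, about 85 g. x and y are square to the handle's flat sides, z up along the pin. The handle reaches from 17 mm below this point to 20 mm above it; the underside of the round steel collar is 24 mm below, the shaft's tip 52 mm below. It starts upright in the stand, its collar on the stand's top.
- pin_tip (a point): The tip of the pin's round steel shaft (10 mm diameter, 28 mm long below the collar, 2 mm chamfer at the tip), on its axis; z points up along the pin to the handle. The collar (26 mm across, 4 mm thick) is sprung: about 2 N starts to push it up the shaft, plus 2 N for each mm, to a hard stop at 2.5 mm; let go, it springs back.
- pin_stand: Fixed grey plastic block 52 x 52 x 32 mm on a 68 x 68 x 4 mm rubber foot, with one upright 11.5 mm hole in its middle in which the pin stands. Origin: centre of its underside on the bench.
- slot_center (a point): Centre of the slot, level with the top face of the carrier's steel cover, 40 mm above the bench; x runs along the slot, y across it, z up. The slot is 56 mm long and 13 mm wide with square ends, in a cover 150 x 50 x 6 mm with a screw head 2 mm high near each corner, at x = +-66, y = +-16 mm. With the pin home, collar on the cover, its tip is 28 mm below this face.
- bar_level (a point): Fixed point 14 mm straight below slot_center, level with the top of the flat black slide bar (12 mm thick) when it is not pressed. The bar has one round through hole, 14 mm in diameter with a 1 mm chamfer, on the slot's centre line, anywhere up to 20 mm either way along the slot from this point: unknown, and hardly visible. It is free below to 32 mm under the cover's top face.
- bar_stop (a point): Fixed point 20 mm below slot_center, where the bar's top meets its hard stop. The bar is sprung downward: about 2 N starts to move it, plus 1 N for each mm, up to 6 mm. It does not shift along the slot under hand force. When a pin that presses on it comes over the hole, the bar springs back up round the pin, the load vanishes, and the pin is caught sideways by the hole's edge.
- carrier: The fixed board carrier: aluminium base plate 164 x 136 x 8 mm (y = -32 to +104 mm), with the blue housing (150 x 50 mm, 40 mm high with its steel cover) over the origin and a green circuit board on brass pillars on its +y side (y = 35 to 93 mm, up to 25 mm high). Origin: on the bench straight below the slot's centre; x along the slot, z up.
- multimeter: Yellow multimeter, 148 x 70 x 44 mm, lying to the left; bystander. Origin: centre of its underside.
- transformer: Small mains transformer, 72 x 66 x 42 mm, back left; bystander. Origin: on its underside.
- pliers_purple: Purple-handled pliers, 160 x 54 x 12 mm, lying at the back right of the stand; bystander. Origin: centre of its underside.
Mind the look-alikes: they are no part of the job. What is meant by the part that bears pin_grip is not green, purple or yellow, and is the smaller of those in its own colour.

How it is judged:
By the outcome, as a careful person would: the job done as asked, in the order asked, and still so for the second after the job is handed in, with the robot touching nothing.
It also fails if it takes over 56 s, if anything falls off the work surface, if the arm or the gripper's body presses on something with over 40 N, if the wrist force passes 120 N, or if a joint passes its speed limit or range.

### The arm

A 7-joint arm with a two-finger parallel gripper is mounted at the origin on a cart in front of the work surface, level with it; the furniture and walls round the work are solid. World frame = base frame: x ahead of the robot, y to its left, z up, the work surface at z = 0. Lengths are in m, angles in rad, forces in N, time in s.
With the tool pointing down it reaches from about 0.4 to 0.9 m from the base axis. Payload 5.5 kg.
Tool frame: the origin (TCP) lies at the very end of the fingers, on their centre line; the grasp point (between the pads) lies env.grip_point_offset behind it (env.grip_point_offset is the distance from the TCP to the grasp point, in m); z points along the fingers, y is the line along which they close (so a half turn about z gives the same grasp; the last joint's range is limited). The gripper opens to 92 mm and grips with 3 to 60 N. Pads are 19 mm wide; open, the fingers measure 130 mm over their backs; the gripper's body (75 mm by 190 mm) begins 47 mm behind the grasp point.
Start: joints at [1.372, 0.501, -0.427, 1.55, 0.221, 1.138, -0.21], TCP at [0.29, -0.582, 0.227] pointing down, gripper open.
Joint ranges: [-2.88, 2.88], [-0.31, 2.03], [-1.54, 1.56], [0.2, 2.42], [-1.41, 4.55], [0.19, 2.02], [-2.57, 2.57]. Speed limits (rad/s): [2.57, 2.57, 3.14, 3.14, 3.14, 3.14, 3.14].

### API

Orientations are given as a rotation vector (axis times angle).
In Python, from station import env, optics, workorder gives the robot as it stands. The module is installed in compiled form; this text tells all that it offers.
- The arm moves only by the tool servo_tool, never from a script. Its argument "steps" is a list that holds one entry, the list of rows, each a list of 7 numbers: the shift along the tool's x, y, z as a fraction of full scale, then the turn, a rotation vector about the tool's x, y, z as a fraction of full scale, then the gripper command: -1 is shut, 1 is fully open, values between are in proportion. A call has 1 to 12 rows; each row shifts and turns the commanded pose from where the row before left it, along the tool's axes as they then stand; what a row does not reach is not made up. Full scale, the value 1, is 200 mm for a shift and 90 degrees for a turn. A row lasts 1/12 s, in which the tool goes at most 41.7 mm and 7.16 degrees, less where a joint would pass 70% of its speed; a pose out of reach is approached as far as the arm can. A call with a number of a shift or a turn outside -1 to 1 is refused whole. A call with a gripper value outside its range is refused whole. The fingers move at their own pace and stop on an object; "squeeze" is the grip in N (left out, the last holds). Time passes only in rows, so rows that do not move let the fingers close. It gives the time, the measured TCP pose, the force, the opening and the grip force at its end, in the units of the state.
- env.sense(): the state, without advancing time (a new reading comes with each control period).
- optics.read_camera(name): name is "side" or "top" or "wrist"; returns a dict with "img" (420x560x3 uint8, blue, green, red), "mtx" (3x3 intrinsics, pixels), "k1" (the pictures are not rectified: a ray, as slopes to the right and down, at radius r is drawn at 1 + k1 r^2 times it, then the intrinsics apply), "eye" and "attitude" of the camera in the world; the wrist camera has in their place "mount" (4x4, takes a point from camera to tool coordinates, whose origin is the TCP and whose axes are the flange's). Camera axes: x right, y up, looking along -z (the intrinsics and any distortion apply to the point x, -y, -z); pixel columns grow to the right and rows downward; lengths in m; the calibration is good to about 2 mm. A picture is of the moment at which its call begins: read the wrist's pose just before it. There is no depth.
- workorder.close_job(): hands the job in; it is judged then, once.
The state is a dict: "time": time; "joints": joint angles; "dq": joint speeds; "joint_efforts": joint torques, N m; "tcp_pos": TCP position; "ee_rot": TCP orientation; "ft_force": force on the tool from outside, world axes, zero at the start; "torque": the same for the moment, N m; "gripper_width": opening from 0.0 (shut) to 1.0 (fully open); "finger_force": force on a finger pad.
Only numpy, scipy, OpenCV 4.12 (cv2) and the standard library are available. Lean on these libraries where they do the work, as an engineer would, in place of code of your own. Each camera call takes 0.05 s, during which the arm holds its last target. There are 200 camera calls.

## Working session

There is one attempt and no reset: what is moved stays moved. The work goes in short steps, Python scripts to look and compute and a tool call to move; the robot and the scene stay as the last step left them, time stands still between calls to the robot, and variables do not carry over. Pictures are saved under pics/ and viewed, at most 12 in all, crops included, and the job is handed in when it is done.

Besides the shell and the picture viewer there is one more tool, called as name(argument=value, ...), one argument or row to a line, values as JSON. servo_tool: Moves the arm, as the interface text tells. Shift numbers are shares of 200 mm and turn numbers shares of 90 degrees, none past 1 either way. Its arguments: {"type":"object","properties":{"steps":{"type":"array","items":{"type":"array","items":{"type":"array","items":{"type":"number"}}}},"squeeze":{"type":"number"}},"required":["steps"]}

```bash
mkdir -p pics; cat > h.py <<'E'
import numpy as np, cv2
from scipy.spatial.transform import Rotation as R
from station import env, optics, workorder
def cam(n):
    s=env.sense(); c=optics.read_camera(n); c=dict(c)
    if 'mount' in c:
        T=np.eye(4);T[:3,:3]=R.from_rotvec(s['ee_rot']).as_matrix();T[:3,3]=s['tcp_pos']
        M=T@np.array(c['mount']); c['E']=M[:3,3]; c['A']=M[:3,:3]
    else:
        c['E']=np.array(c['eye']); a=np.array(c['attitude']); c['A']=a if a.shape==(3,3) else R.from_rotvec(a).as_matrix() if a.size==3 else R.from_quat(a).as_matrix()
    return c
def ray(c,uv):
    d=np.array([c['k1'],0,0,0,0],float)
    p=cv2.undistortPoints(np.array([[uv]],float),np.array(c['mtx']),d)[0,0]
    return c['A']@np.array([p[0],-p[1],-1.])
def onz(c,uv,z):
    r=ray(c,uv); return c['E']+r*(z-c['E'][2])/r[2]
def proj(c,P):
    q=c['A'].T@(np.array(P)-c['E']); q=np.array([[q[0],-q[1],-q[2]]])
    return cv2.projectPoints(q,np.zeros(3),np.zeros(3),np.array(c['mtx']),np.array([c['k1'],0,0,0,0.]))[0].ravel()
E
python3 - <<'E'
from h import *
print(env.sense(), env.grip_point_offset)
for n in ('top','side','wrist'):
    c=cam(n); cv2.imwrite(f'pics/{n}0.png',c['img']); print(n,{k:v for k,v in c.items() if k!='img'})
a=[cv2.imread(f'pics/{n}0.png') for n in('top','side')]
E
```

```text
{'time': 0.0, 'joints': array([ 1.37220036,  0.50183571, -0.42679446,  1.55143911,  0.22082265,
        1.13829815, -0.21029275]), 'dq': array([ 8.69904962e-04, -5.14655051e-04, -2.07901918e-04, -2.85061173e-04,
       -9.19884069e-04,  6.97720439e-05, -2.19870390e-04]), 'joint_efforts': array([-3.22963679e-04, -5.66595590e+01, -5.81632286e+00, -2.79108542e+01,
       -6.86440500e-02,  3.09212913e-02,  1.89180114e-04]), 'tcp_pos': array([ 0.28925846, -0.58131651,  0.22569079]), 'ee_rot': array([-3.05636467e+00, -7.18639745e-01,  6.18973058e-04]), 'ft_force': array([-0.58835565, -0.47245745,  0.42801428]), 'torque': array([-0.02061337, -0.02879175,  0.02169031]), 'finger_force': 0.0, 'gripper_width': 1.0024564416534931} 0.0188
top {'mtx': array([[380.57251949,   0.        , 281.41903708],
       [  0.        , 380.57251949, 210.42657294],
       [  0.        ,   0.        ,   1.        ]]), 'k1': -0.10845935742861797, 'eye': array([0.37995709, 0.05724062, 1.08340419]), 'attitude': array([ 0.07734793, -0.12617828, -1.54935387]), 'E': array([0.37995709, 0.05724062, 1.08340419]), 'A': ar
[... 710 characters left out ...]
77.96548415],
       [  0.        , 345.23681664, 204.43078716],
       [  0.        ,   0.        ,   1.        ]]), 'k1': 0.007440580421659648, 'mount': array([[-1.07339668e-04,  9.67377460e-01,  2.53339374e-01,
         6.83368579e-02],
       [ 9.99999139e-01, -2.27569929e-04,  1.29267547e-03,
        -1.16120391e-03],
       [ 1.30815754e-03,  2.53339295e-01, -9.67376602e-01,
        -1.55577192e-01],
       [ 0.00000000e+00,  0.00000000e+00,  0.00000000e+00,
         1.00000000e+00]]), 'E': array([ 0.3500701 , -0.55014748,  0.38136825]), 'A': array([[ 0.44548076,  0.8657617 ,  0.2280429 ],
       [-0.89528643,  0.4316431 ,  0.11021091],
       [-0.00301676, -0.25326056,  0.9673934 ]])}
```

View pics/top0.png

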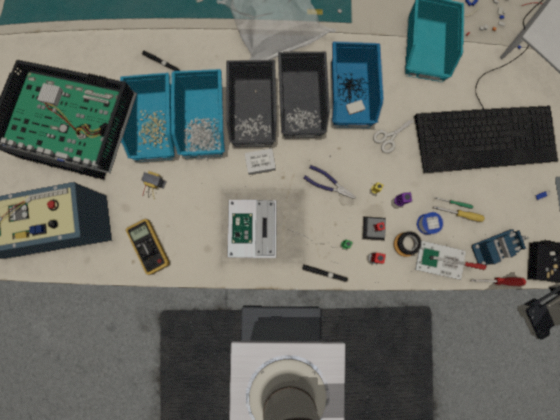

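View pics/side0.png

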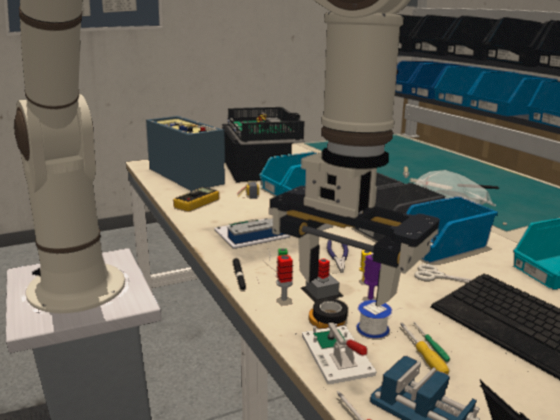

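The top view shows the carrier at about (250,228) with its slot at (264,229). The red candidates are a pin on a grey block at (380,226), another red object at (377,258) and a toggle clamp at (475,265). In the side view the pin is at (323,270) and the taller red object at (285,270). The smaller pin in the grey block fits the description. I'll confirm with a crop and measure.

```bash
python3 - <<'E'
from h import *
t=cam('top');s=cam('side')
def crop(im,x,y,w,h,W,H): return cv2.resize(im[y:y+h,x:x+w],(W,H),interpolation=cv2.INTER_CUBIC)
a=crop(t['img'],350,200,60,80,225,300); b=crop(s['img'],260,235,90,80,338,300); d=crop(t['img'],215,190,98,75,392,300)
w=cam('wrist')['img']; w=cv2.resize(w,(400,300))
out=np.zeros((600,800,3),np.uint8); out[:300,:225]=a; out[:300,230:568]=b; out[300:,:392]=d; out[300:,400:]=w
cv2.imwrite('pics/crop1.png',out)
for n,c in(('top',t),('side',s)):
    im=c['img'].astype(int);B,G,Rr=im[...,0],im[...,1],im[...,2]
    m=((Rr>90)&(Rr>2*G)&(Rr>2*B)).astype(np.uint8)
    k,l,st,ce=cv2.connectedComponentsWithStats(m)
    for i in range(1,k):
        if st[i,4]>15: print(n,st[i],ce[i].round(1), onz(c,ce[i],.06 if n=='side' else .075).round(3))
for uv in((251,229),(264,229)): print(onz(t,uv,.04))
E
```

```text
top [ 48 201   6   7  34] [ 50.6 204. ] [0.516 0.661 0.075]
top [376 223   8   8  39] [379.7 226. ] [ 0.475 -0.24   0.075]
top [374 253  11  10  65] [378.5 257.9] [ 0.389 -0.235  0.075]
top [466 263  20   6  68] [476.2 265.4] [ 0.371 -0.513  0.075]
top [497 278  14   6  42] [502.3 280.2] [ 0.329 -0.591  0.075]
top [514 278  11   7  40] [519.9 281.6] [ 0.325 -0.646  0.075]
side [278 255  14  28 305] [284.5 268.5] [ 0.396 -0.217  0.06 ]
side [319 260  10  19 160] [323.4 268.5] [ 0.468 -0.252  0.06 ]
side [347 340  20  15 160] [356.9 346.9] [ 0.375 -0.505  0.06 ]
[0.46347782 0.10845495 0.04      ]
[0.46419536 0.07279781 0.04      ]
```

View pics/crop1.png

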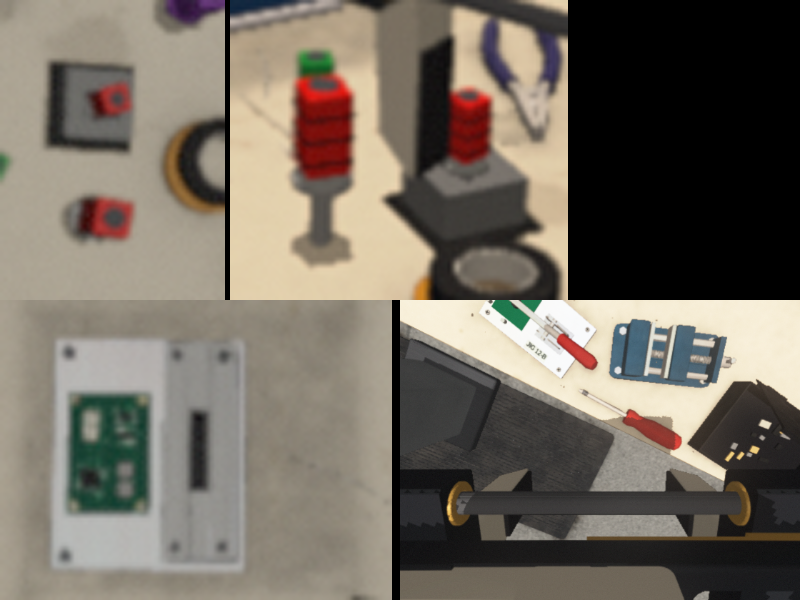

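The crop confirms it: the smaller red pin stands in the grey block, at about (0.472,-0.246). The bigger red one is free-standing on its own foot, so it's the decoy. The slot is at about (0.464,0.073), running along world x. I'll fly above the pin for a closer look.

```bash
cat >> h.py <<'E'
def plan(p,x_axis_yaw,n,show=True):
    """rows to bring the tool, pointing straight down, to p with tool x at the given world yaw (rad)"""
    s=env.sense(); A=R.from_rotvec(s['ee_rot']); B=R.from_euler('z',x_axis_yaw)*R.from_euler('x',np.pi)
    dv=(A.inv()*B).as_rotvec(); d=(np.array(p)-s['tcp_pos'])/n
    print('dist/row mm',np.linalg.norm(d)*1e3,'deg/row',np.degrees(np.linalg.norm(dv))/n)
    for i in range(n):
        C=A*R.from_rotvec(dv*i/n); print(np.round(np.r_[C.inv().apply(d)/.2, dv/n/(np.pi/2)],4).tolist())
E
python3 -c "
from h import *
plan([.472,-.246,.2],0,11)"
```

```text
dist/row mm 34.82060484815956 deg/row 2.405483799117871
[0.1423, -0.0996, 0.012, -0.0, 0.0, 0.0267]
[0.138, -0.1055, 0.012, -0.0, 0.0, 0.0267]
[0.1334, -0.1112, 0.012, -0.0, 0.0, 0.0267]
[0.1286, -0.1167, 0.012, -0.0, 0.0, 0.0267]
[0.1236, -0.122, 0.012, -0.0, 0.0, 0.0267]
[0.1184, -0.1271, 0.012, -0.0, 0.0, 0.0267]
[0.1129, -0.132, 0.012, -0.0, 0.0, 0.0267]
[0.1073, -0.1366, 0.012, -0.0, 0.0, 0.0267]
[0.1015, -0.141, 0.012, -0.0, 0.0, 0.0267]
[0.0955, -0.1451, 0.012, -0.0, 0.0, 0.0267]
[0.0893, -0.149, 0.012, -0.0, 0.0, 0.0267]
```

servo_tool(
  steps=[
    [[0.142, -0.1, 0.012, 0, 0, 0.027, 0.5], [0.138, -0.105, 0.012, 0, 0, 0.027, 0.5], [0.133, -0.111, 0.012, 0, 0, 0.027, 0.5], [0.129, -0.117, 0.012, 0, 0, 0.027, 0.5], [0.124, -0.122, 0.012, 0, 0, 0.027, 0.5], [0.118, -0.127, 0.012, 0, 0, 0.027, 0.5], [0.113, -0.132, 0.012, 0, 0, 0.027, 0.5], [0.107, -0.137, 0.012, 0, 0, 0.027, 0.5], [0.101, -0.141, 0.012, 0, 0, 0.027, 0.5], [0.095, -0.145, 0.012, 0, 0, 0.027, 0.5], [0.089, -0.149, 0.012, 0, 0, 0.027, 0.5], [0, 0, 0, 0, 0, 0, 0.5]],
  ],
)

```text
time: 1.3
tcp_pos: [0.4765, -0.2381, 0.2006]
ee_rot: [-3.138, -0.006, -0.004]
ft_force: [-0.7, 0.5, -0.7]
gripper_width: 0.748
finger_force: 0.0
```

```bash
python3 - <<'E'
from h import *
s=env.sense();print(s['tcp_pos'],s['ee_rot'],s['gripper_width'],s['ft_force'])
c=cam('wrist');im=c['img'].astype(int);B,G,Rr=im[...,0],im[...,1],im[...,2]
m=((Rr>60)&(Rr>2*G)&(Rr>2*B)).astype(np.uint8)
k,l,st,ce=cv2.connectedComponentsWithStats(m)
for i in range(1,k):
    if st[i,4]>30: print(st[i],ce[i].round(1), onz(c,ce[i],.075).round(4))
cv2.imwrite('pics/w1.png',c['img'])
E
```

```text
[ 0.47646181 -0.2380584   0.20060583] [-3.13792189 -0.00623641 -0.00414522] 0.7478232299992807 [-0.65895787  0.47413486 -0.70889104]
[270 181  27  32 483] [282.8 195.9] [ 0.4782 -0.24    0.075 ]
[256 300  32  18 297] [271.5 309.2] [ 0.3719 -0.2306  0.075 ]
```

View pics/w1.png

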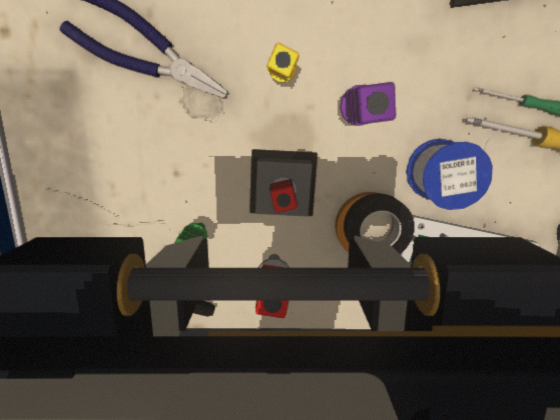

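The wrist view shows the pin at (284,197) in its stand, with the handle yawed slightly and a dark disc on top at (284,199). The big red decoy is at (271,305). Next I measure the handle's yaw from the top face.

```bash
python3 - <<'E'
from h import *
c=cam('wrist');im=c['img']
v=im[170:225,255:315].copy()
b=cv2.resize(v,None,fx=10,fy=10,interpolation=cv2.INTER_NEAREST)
cv2.imwrite('pics/w1c.png',b)
hsv=cv2.cvtColor(im,cv2.COLOR_BGR2HSV)
f=im[...,2].astype(int); red=(f>60)&(f>2*im[...,1].astype(int))
print(np.percentile(f[181:213,270:297][red[181:213,270:297]],[5,25,50,75,95]))
for th in (120,140,160):
    m=np.zeros(f.shape,np.uint8); m[181:215,265:300]=((f>th)&red)[181:215,265:300]
    pts=cv2.findNonZero(m); r=cv2.minAreaRect(pts); box=cv2.boxPoints(r)
    P=np.array([onz(c,q,.08) for q in box]); e=P[1]-P[0]; e2=P[2]-P[1]
    print(th,r,P.mean(0).round(4),np.linalg.norm(e).round(4),np.linalg.norm(e2).round(4),np.degrees(np.arctan2(e[1],e[0])).round(1))
E
```

```text
[ 67.15  92.75 118.   127.   130.  ]
120 ((278.73529052734375, 197.44119262695312), (19.645383834838867, 20.130455017089844), 75.96376037597656) [ 0.4761 -0.2406  0.08  ] 0.0165 0.0166 -75.5Traceback (most recent call last):
  File "<stdin>", line 11, in <module>
cv2.error: OpenCV(4.12.0) /io/opencv/modules/imgproc/src/convhull.cpp:143: error: (-215:Assertion failed) total >= 0 && (depth == CV_32F || depth == CV_32S) in function 'convexHull'
```

View pics/w1c.png

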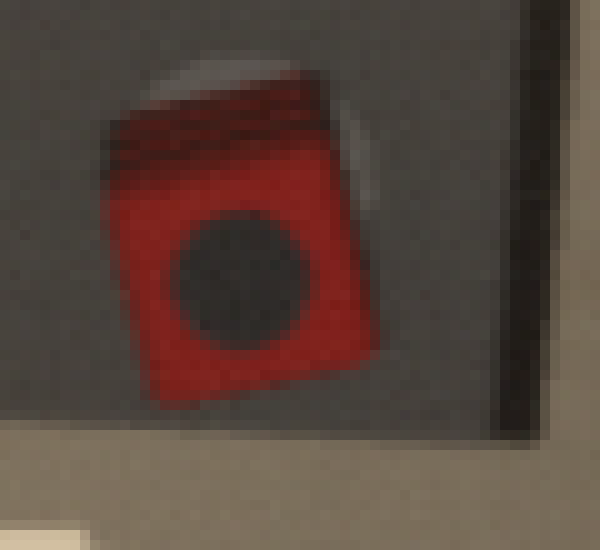

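Handle yaw is about +14° and its centre is (0.476,-0.2405). I'll check the heights of the neighbours and plan the descent.

```bash
python3 - <<'E'
from h import *
c=cam('wrist'); t=cam('top')
for z in(.08,.1,.12): print(z,onz(c,(377,103),z).round(3),onz(t,(405,198),z).round(3),'decoy',onz(c,(271,303),z).round(3),onz(t,(380,258),z).round(3))
print(onz(c,(278.7,197.5),.08))
plan([.476,-.2405,.12],np.radians(14),4)
E
```

```text
0.08 [ 0.549 -0.319  0.08 ] [ 0.553 -0.31   0.08 ] decoy [ 0.378 -0.237  0.08 ] [ 0.389 -0.238  0.08 ]
0.1 [ 0.549 -0.313  0.1  ] [ 0.549 -0.303  0.1  ] decoy [ 0.39  -0.237  0.1  ] [ 0.389 -0.232  0.1  ]
0.12 [ 0.548 -0.308  0.12 ] [ 0.546 -0.296  0.12 ] decoy [ 0.401 -0.238  0.12 ] [ 0.389 -0.226  0.12 ]
[ 0.4747191  -0.24361183  0.08      ]
dist/row mm 20.179287920375607 deg/row 3.5740699734291304
[0.0049, -0.0089, 0.1004, 0.0001, 0.0001, -0.0397]
[0.0054, -0.0086, 0.1004, 0.0001, 0.0001, -0.0397]
[0.0059, -0.0082, 0.1004, 0.0001, 0.0001, -0.0397]
[0.0064, -0.0078, 0.1004, 0.0001, 0.0001, -0.0397]
```

servo_tool(
  steps=[
    [[0.005, -0.005, 0.06, 0, 0, -0.04, 0.4], [0.005, -0.005, 0.06, 0, 0, -0.04, 0.4], [0.006, -0.005, 0.06, 0, 0, -0.04, 0.4], [0.006, -0.005, 0.06, 0, 0, -0.04, 0.4], [0, 0, 0, 0, 0, 0, 0.4], [0, 0, 0, 0, 0, 0, 0.4], [0, 0, 0, 0, 0, 0, 0.4]],
  ],
)

```text
time: 2.08
tcp_pos: [0.4764, -0.2434, 0.1529]
ee_rot: [3.118, 0.381, 0.001]
ft_force: [0.6, -0.1, -0.4]
gripper_width: 0.699
finger_force: 0.0
```

```bash
python3 - <<'E'
from h import *
s=env.sense();print(s['tcp_pos'],s['ee_rot'],s['dq'].round(3))
c=cam('wrist');im=c['img'];f=im[...,2].astype(int); red=((f>105)&(f>2*im[...,1].astype(int))).astype(np.uint8)
red[250:]=0
k,l,st,ce=cv2.connectedComponentsWithStats(red)
for i in range(1,k):
    if st[i,4]>100:
        r=cv2.minAreaRect(np.argwhere(l==i)[:,::-1].astype(np.float32)); P=np.array([onz(c,q,.08) for q in cv2.boxPoints(r)]); e=P[1]-P[0]; e2=P[2]-P[1]
        print(r,P.mean(0).round(4),np.linalg.norm(e),np.linalg.norm(e2),np.degrees(np.arctan2(e[1],e[0])))
p=P.mean(0)
print(env.sense()['tcp_pos'])
plan([p[0],p[1],.046],np.radians(14),8)
E
```

```text
[ 0.47640929 -0.24344548  0.15285045] [3.11790851e+00 3.80773585e-01 6.00714051e-04] [-0.006 -0.009 -0.005 -0.006  0.002 -0.002  0.003]
((275.5, 214.5), (25.0, 25.0), 90.0) [ 0.4766 -0.2401  0.08  ] 0.017069426511445922 0.01795161556831769 -76.06839477724705
[ 0.47671448 -0.24330497  0.15310214]
dist/row mm 13.393696346881901 deg/row 0.009806155236886053
[0.0003, -0.002, 0.0669, 0.0001, -0.0001, -0.0]
[0.0003, -0.002, 0.0669, 0.0001, -0.0001, -0.0]
[0.0003, -0.002, 0.0669, 0.0001, -0.0001, -0.0]
[0.0004, -0.002, 0.0669, 0.0001, -0.0001, -0.0]
[0.0004, -0.002, 0.0669, 0.0001, -0.0001, -0.0]
[0.0004, -0.002, 0.0669, 0.0001, -0.0001, -0.0]
[0.0004, -0.002, 0.0669, 0.0001, -0.0001, -0.0]
[0.0004, -0.002, 0.0669, 0.0001, -0.0001, -0.0]
```

servo_tool(
  steps=[
    [[0, -0.002, 0.067, 0, 0, 0, 0.4], [0, -0.002, 0.067, 0, 0, 0, 0.4], [0, -0.002, 0.067, 0, 0, 0, 0.4], [0, -0.002, 0.067, 0, 0, 0, 0.4], [0, -0.002, 0.067, 0, 0, 0, 0.4], [0, -0.002, 0.067, 0, 0, 0, 0.4], [0, -0.002, 0.067, 0, 0, 0, 0.4], [0, -0.002, 0.067, 0, 0, 0, 0.4], [0, 0, 0, 0, 0, 0, 0.4], [0, 0, 0, 0, 0, 0, 0.4], [0, 0, 0, 0, 0, 0, 0.4]],
  ],
)

```text
time: 3.05
tcp_pos: [0.4766, -0.2396, 0.0462]
ee_rot: [3.117, 0.385, 0.002]
ft_force: [0.1, 0.3, 0.6]
gripper_width: 0.698
finger_force: 0.0
```

servo_tool(
  steps=[
    [[0, 0, 0, 0, 0, 0, -1], [0, 0, 0, 0, 0, 0, -1], [0, 0, 0, 0, 0, 0, -1], [0, 0, 0, 0, 0, 0, -1], [0, 0, 0, 0, 0, 0, -1], [0, 0, 0, 0, 0, 0, -1], [0, 0, 0, 0, 0, 0, -1], [0, 0, 0, 0, 0, 0, -1]],
  ],
  squeeze=35,
)

```text
time: 3.72
tcp_pos: [0.4762, -0.2405, 0.0454]
ee_rot: [3.116, 0.385, 0.001]
ft_force: [1.2, -2.2, 1.1]
gripper_width: 0.214
finger_force: 34.9
```

servo_tool(
  steps=[
    [[0, 0, -0.03, 0, 0, 0, -1], [0, 0, -0.065, 0, 0, 0, -1], [0, 0, -0.065, 0, 0, 0, -1], [0, 0, -0.065, 0, 0, 0, -1], [0, 0, -0.065, 0, 0, 0, -1], [0, 0, -0.065, 0, 0, 0, -1], [0, 0, -0.065, 0, 0, 0, -1], [0, 0, -0.065, 0, 0, 0, -1], [0, 0, -0.03, 0, 0, 0, -1], [0, 0, 0, 0, 0, 0, -1]],
  ],
)

```text
time: 4.55
tcp_pos: [0.4767, -0.2392, 0.1501]
ee_rot: [3.116, 0.387, 0.004]
ft_force: [0.6, 0.6, -1.6]
gripper_width: 0.214
finger_force: 34.9
```

```bash
python3 - <<'E'
from h import *
s=env.sense();print(s['tcp_pos'],s['gripper_width'],s['finger_force'],s['ft_force'])
plan([.44,.073,.15],0,12)
E
```

```text
[ 0.47674966 -0.23916146  0.15007246] 0.21381405701392142 34.9307119846344 [ 0.56571089  0.63228267 -1.61264177]
dist/row mm 26.19310226138077 deg/row 1.179198665674219
[0.0169, -0.1299, -0.0002, 0.0001, -0.0001, 0.0131]
[0.0143, -0.1302, -0.0002, 0.0001, -0.0001, 0.0131]
[0.0116, -0.1305, -0.0002, 0.0001, -0.0001, 0.0131]
[0.0089, -0.1307, -0.0001, 0.0001, -0.0001, 0.0131]
[0.0062, -0.1308, -0.0001, 0.0001, -0.0001, 0.0131]
[0.0035, -0.1309, -0.0001, 0.0001, -0.0001, 0.0131]
[0.0008, -0.131, -0.0001, 0.0001, -0.0001, 0.0131]
[-0.0019, -0.131, -0.0001, 0.0001, -0.0001, 0.0131]
[-0.0046, -0.1309, -0.0001, 0.0001, -0.0001, 0.0131]
[-0.0073, -0.1308, -0.0, 0.0001, -0.0001, 0.0131]
[-0.0099, -0.1306, -0.0, 0.0001, -0.0001, 0.0131]
[-0.0126, -0.1304, 0.0, 0.0001, -0.0001, 0.0131]
```

servo_tool(
  steps=[
    [[0.017, -0.13, 0, 0, 0, 0.013, -1], [0.014, -0.13, 0, 0, 0, 0.013, -1], [0.012, -0.13, 0, 0, 0, 0.013, -1], [0.009, -0.13, 0, 0, 0, 0.013, -1], [0.006, -0.131, 0, 0, 0, 0.013, -1], [0.003, -0.131, 0, 0, 0, 0.013, -1], [0.001, -0.131, 0, 0, 0, 0.013, -1], [-0.002, -0.131, 0, 0, 0, 0.013, -1], [-0.005, -0.131, 0, 0, 0, 0.013, -1], [-0.007, -0.131, 0, 0, 0, 0.013, -1], [-0.01, -0.13, 0, 0, 0, 0.013, -1], [-0.013, -0.13, 0, 0, 0, 0.014, -1]],
  ],
)

```text
time: 5.55
tcp_pos: [0.4376, 0.0739, 0.1476]
ee_rot: [3.141, -0.001, -0.002]
ft_force: [-0.6, -0.8, -0.4]
gripper_width: 0.215
finger_force: 34.9
```

servo_tool(
  steps=[
    [[0, 0, 0, 0, 0, 0, -1], [0, 0, 0, 0, 0, 0, -1], [0, 0, 0, 0, 0, 0, -1], [0, 0, 0, 0, 0, 0, -1]],
  ],
)

```text
time: 5.88
tcp_pos: [0.4385, 0.0716, 0.1478]
ee_rot: [3.141, -0.002, -0.001]
ft_force: [-0.1, 0.3, -0.5]
gripper_width: 0.216
finger_force: 34.9
```

```bash
python3 - <<'E'
from h import *
s=env.sense();print(s['tcp_pos'],s['ee_rot'],s['finger_force'],s['ft_force'])
c=cam('wrist');cv2.imwrite('pics/w2.png',cv2.resize(c['img'],(800,600)))
cv2.imwrite('pics/raw2.png',c['img'])
E
```

```text
[0.43847317 0.0715605  0.1477788 ] [ 3.14103518e+00 -2.16901905e-03 -1.28020673e-03] 34.93060648441315 [-0.0743398   0.34352773 -0.49894005]
```

View pics/w2.png

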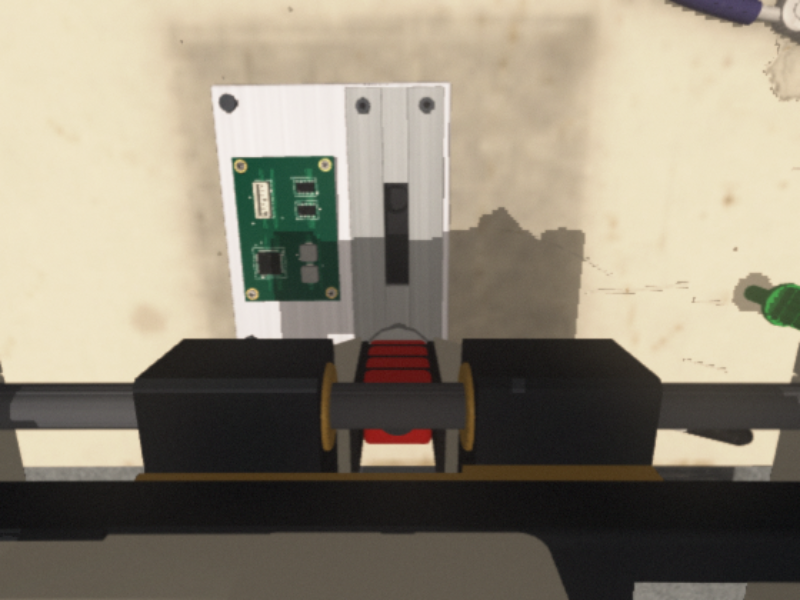

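The wrist view shows the slot at (384–409, 183–285). A faint round outline near (398,200) is probably the hole. The pin is hanging straight below the gripper. I'll measure the slot.

```bash
python3 - <<'E'
from h import *
c=cam('wrist');im=c['img'];g=cv2.cvtColor(im,cv2.COLOR_BGR2GRAY)
m=((g<60).astype(np.uint8)); m[:120]=0;m[205:]=0;m[:,:262]=0;m[:,292:]=0
pts=np.argwhere(m)[:,::-1].astype(np.float32); r=cv2.minAreaRect(pts); bx=cv2.boxPoints(r); print(r)
P=np.array([onz(c,q,.04) for q in bx]); print(P.round(4).tolist(),P.mean(0))
print('pix grown', [np.linalg.norm(P[i]-P[i-1]).round(4) for i in range(2)])
print(g[118:150:1,278].tolist()); print(g[190:206,278].tolist()); print(g[170,262:294].tolist())
for uv in((278.5,140),(278.5,148),(278.5,132)): print(onz(c,uv,.026))
s=env.sense();print(s['tcp_pos'], R.from_rotvec(s['ee_rot']).as_matrix().round(4).tolist())
x=g[124:204,264:294]; cl=cv2.createCLAHE(4,(2,2)).apply(np.clip(x.astype(int)*4,0,255).astype(np.uint8)); cv2.imwrite('pics/slot.png',cv2.resize(np.clip(x.astype(int)*4,0,255).astype(np.uint8),None,fx=7,fy=7,interpolation=cv2.INTER_NEAREST))
E
```

```text
((277.065185546875, 163.4985809326172), (69.3314437866211, 15.626742362976074), 88.75463104248047)
[[0.4953, 0.08, 0.04], [0.4955, 0.0683, 0.04], [0.4424, 0.067, 0.04], [0.4421, 0.0792, 0.04]] [0.46883184 0.07362136 0.04      ]
pix grown [np.float64(0.0532), np.float64(0.0117)]
[195, 195, 198, 197, 196, 196, 195, 196, 195, 181, 96, 59, 48, 48, 58, 57, 56, 57, 55, 58, 58, 57, 55, 58, 55, 57, 58, 57, 45, 43, 42, 49]
[35, 34, 33, 33, 32, 31, 33, 32, 47, 68, 87, 104, 104, 105, 106, 104]
[105, 102, 103, 105, 103, 105, 93, 63, 42, 38, 38, 38, 37, 37, 37, 39, 37, 38, 38, 39, 37, 35, 41, 55, 84, 101, 102, 106, 108, 108, 105, 106]
[0.48620405 0.07250323 0.026     ]
[0.47992746 0.07251293 0.026     ]
[0.49240692 0.07249365 0.026     ]
[0.43868855 0.07154683 0.1479224 ] [[1.0, -0.002, -0.0004], [-0.002, -1.0, -0.0003], [-0.0004, 0.0003, -1.0]]
```

View pics/slot.png

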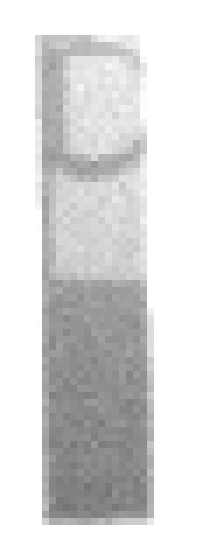

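The contrast-stretched crop shows a dark ring from about row 130 to 148. That puts the hole centre near x≈0.4865, about 17 mm along +x from the slot centre at (0.4688,0.0736). I'll go in about 12 mm short of it and feel towards it.

servo_tool(
  steps=[
    [[0.022, -0.001, 0.0375, 0, 0, 0, -1], [0.022, -0.001, 0.0375, 0, 0, 0, -1], [0.022, -0.001, 0.0375, 0, 0, 0, -1], [0.022, -0.001, 0.0375, 0, 0, 0, -1], [0.022, -0.001, 0.0375, 0, 0, 0, -1], [0.022, -0.001, 0.0375, 0, 0, 0, -1], [0.022, 0, 0.0375, 0, 0, 0, -1], [0.022, 0, 0.0375, 0, 0, 0, -1], [0, 0, 0, 0, 0, 0, -1], [0, 0, 0, 0, 0, 0, -1], [0, 0, 0, 0, 0, 0, -1], [0, 0, 0, 0, 0, 0, -1]],
  ],
)

```text
time: 6.98
tcp_pos: [0.474, 0.074, 0.0885]
ee_rot: [3.142, 0.0, 0.001]
ft_force: [-0.3, -0.1, -1.2]
gripper_width: 0.214
finger_force: 34.9
```

```bash
python3 - <<'E'
from h import *
s=env.sense();print(s['tcp_pos'],s['ee_rot'],s['ft_force'])
a=cam('wrist')['img'];b=cam('side')
pc=proj(b,[.474,.073,.06]);print(pc)
u,v=int(pc[0]),int(pc[1]); q=b['img'][max(v-50,0):v+50,max(u-65,0):u+65]
out=np.zeros((600,800,3),np.uint8); out[:300,:400]=cv2.resize(a,(400,300)); out[:300,405:795]=cv2.resize(q,(390,300),interpolation=cv2.INTER_CUBIC)
out[305:,:]=cv2.resize(a[110:250,180:560-170],(800,295),interpolation=cv2.INTER_CUBIC)
cv2.imwrite('pics/over.png',out)
E
```

```text
[0.4739741  0.07404639 0.08846682] [3.14154353e+00 2.92540797e-04 8.48794072e-04] [-0.30881587 -0.11523147 -1.19818605]
[259.53334974 215.81163075]
```

View pics/over.png

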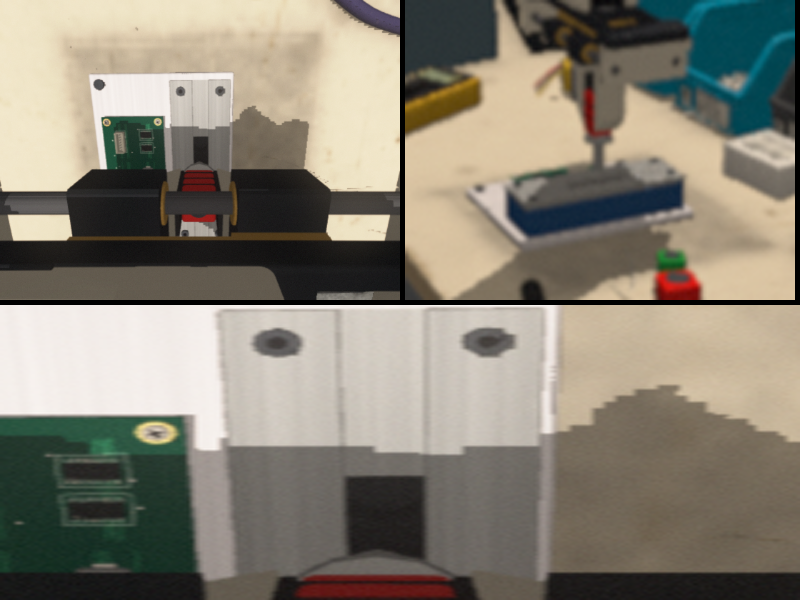

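Here the slot sits at columns 347–425 of the lower strip and the pin's handle at about 380. After parallax the slot lies about 1.2 mm to −y of the pin, so I correct for that and enter slowly.

servo_tool(
  steps=[
    [[0, 0.003, 0, 0, 0, 0, -1], [0, 0.003, 0, 0, 0, 0, -1], [0, 0, 0.015, 0, 0, 0, -1], [0, 0, 0.015, 0, 0, 0, -1], [0, 0, 0.015, 0, 0, 0, -1], [0, 0, 0.015, 0, 0, 0, -1], [0, 0, 0.015, 0, 0, 0, -1], [0, 0, 0, 0, 0, 0, -1], [0, 0, 0, 0, 0, 0, -1]],
  ],
)

```text
time: 7.83
tcp_pos: [0.4736, 0.0728, 0.0728]
ee_rot: [-3.142, -0.0, 0.001]
ft_force: [-0.7, 0.5, -0.4]
gripper_width: 0.221
finger_force: 34.9
```

servo_tool(
  steps=[
    [[0, 0, 0.012, 0, 0, 0, -1], [0, 0, 0.012, 0, 0, 0, -1], [0, 0, 0.012, 0, 0, 0, -1], [0, 0, 0.005, 0, 0, 0, -1], [0, 0, 0.005, 0, 0, 0, -1], [0, 0, 0.005, 0, 0, 0, -1], [0, 0, 0, 0, 0, 0, -1], [0, 0, 0, 0, 0, 0, -1]],
  ],
)

```text
time: 8.5
tcp_pos: [0.4741, 0.0728, 0.0632]
ee_rot: [3.142, 0.0, 0.001]
ft_force: [-0.0, 0.1, 3.6]
gripper_width: 0.216
finger_force: 34.9
```

servo_tool(
  steps=[
    [[0, 0, 0.005, 0, 0, 0, -1], [0, 0, 0.005, 0, 0, 0, -1], [0, 0, 0, 0, 0, 0, -1], [0, 0, 0, 0, 0, 0, -1]],
  ],
)

```text
time: 8.83
tcp_pos: [0.4741, 0.0728, 0.0612]
ee_rot: [3.142, 0.0, 0.001]
ft_force: [-0.3, -1.0, 6.4]
gripper_width: 0.215
finger_force: 34.9
```

The tip is on the bar at about 6 N. I'll slide towards +x.

servo_tool(
  steps=[
    [[0.005, 0, 0, 0, 0, 0, -1], [0.005, 0, 0, 0, 0, 0, -1], [0.005, 0, 0, 0, 0, 0, -1], [0.005, 0, 0, 0, 0, 0, -1], [0.005, 0, 0, 0, 0, 0, -1], [0.005, 0, 0, 0, 0, 0, -1], [0.005, 0, 0, 0, 0, 0, -1], [0, 0, 0, 0, 0, 0, -1]],
  ],
)

```text
time: 9.5
tcp_pos: [0.478, 0.0725, 0.0606]
ee_rot: [3.14, 0.001, -0.008]
ft_force: [-6.9, -0.4, 12.1]
gripper_width: 0.215
finger_force: 35.0
```

servo_tool(
  steps=[
    [[0.005, 0, 0, 0, 0, 0, -1], [0.005, 0, 0, 0, 0, 0, -1], [0, 0, 0, 0, 0, 0, -1]],
  ],
)

```text
time: 9.75
tcp_pos: [0.4801, 0.0726, 0.0606]
ee_rot: [3.14, 0.001, -0.008]
ft_force: [-6.7, -0.2, 10.2]
gripper_width: 0.215
finger_force: 35.0
```

servo_tool(
  steps=[
    [[0, 0, -0.007, 0, 0, 0, -1], [0, 0, 0, 0, 0, 0, -1], [0, 0, 0, 0, 0, 0, -1]],
  ],
  squeeze=55,
)

```text
time: 10.0
tcp_pos: [0.4816, 0.0726, 0.062]
ee_rot: [3.141, 0.0, -0.003]
ft_force: [-3.5, -0.3, 4.9]
gripper_width: 0.214
finger_force: 55.0
```

servo_tool(
  steps=[
    [[0.005, 0, 0, 0, 0, 0, -1], [0.005, 0, 0, 0, 0, 0, -1], [0.005, 0, 0, 0, 0, 0, -1], [0, 0, 0, 0, 0, 0, -1]],
  ],
)

```text
time: 10.33
tcp_pos: [0.4863, 0.0728, 0.0623]
ee_rot: [-3.141, 0.0, -0.001]
ft_force: [-2.9, 0.0, 3.7]
gripper_width: 0.215
finger_force: 55.0
```

servo_tool(
  steps=[
    [[0.005, 0, 0, 0, 0, 0, -1], [0, 0, 0, 0, 0, 0, -1], [0, 0, 0, 0, 0, 0, -1]],
  ],
)

```text
time: 10.58
tcp_pos: [0.4872, 0.0728, 0.0624]
ee_rot: [-3.141, 0.0, -0.001]
ft_force: [-2.0, -0.0, 4.1]
gripper_width: 0.212
finger_force: 55.0
```

servo_tool(
  steps=[
    [[0.005, 0, 0, 0, 0, 0, -1], [0, 0, 0, 0, 0, 0, -1], [0, 0, 0, 0, 0, 0, -1]],
  ],
)

```text
time: 10.83
tcp_pos: [0.4895, 0.0728, 0.0626]
ee_rot: [-3.141, 0.0, -0.005]
ft_force: [1.2, -0.5, 0.4]
gripper_width: 0.214
finger_force: 55.0
```

The load has gone, so the tip is over the hole. I'll check whether the pin tilted in the grip by comparing the handle's position in the wrist images.

```bash
python3 - <<'E'
from h import *
c=cam('wrist');cv2.imwrite('pics/raw3.png',c['img'])
for im in(cv2.imread('pics/raw2.png'),c['img']):
    f=im.astype(int); m=(f[...,2]>50)&(f[...,2]>2*f[...,1]); m[:,:245]=0;m[:,320:]=0;m[:225]=0
    ys,xs=np.nonzero(m); print(ys.min(),ys.max(),xs.min(),xs.max(),xs.mean(),ys.mean()); print([(i,int(m[i].sum()),int(f[i,278,2])) for i in range(234,314)][::1])
E
```

```text
238 310 254 302 277.97994825355755 266.8990944372574
[(234, 0, 105), (235, 0, 104), (236, 0, 105), (237, 0, 102), (238, 32, 96), (239, 37, 97), (240, 37, 90), (241, 0, 47), (242, 35, 75), (243, 39, 94), (244, 41, 98), (245, 41, 97), (246, 41, 96), (247, 43, 92), (248, 41, 71), (249, 0, 43), (250, 38, 74), (251, 41, 94), (252, 43, 93), (253, 43, 94), (254, 45, 96), (255, 45, 96), (256, 45, 91), (257, 43, 53), (258, 0, 47), (259, 42, 89), (260, 45, 96), (261, 46, 96), (262, 47, 95), (263, 47, 93), (264, 47, 99), (265, 47, 94), (266, 48, 94), (267, 47, 83), (268, 0, 44), (269, 0, 43), (270, 0, 42), (271, 0, 46), (272, 0, 45), (273, 0, 45), (274, 0, 49), (275, 0, 49), (276, 0, 44), (277, 0, 50), (278, 0, 51), (279, 0, 53), (280, 0, 51), (281, 0, 54), (282, 0, 53), (283, 0, 58), (284, 0, 54), (285, 0, 56), (286, 0, 54), (287, 0, 57), (288, 0, 57), (289, 0, 56), (290, 0, 57), (291, 0, 56), (292, 0, 60), (293, 0, 60), (294, 0, 57), (295, 0, 58), (296, 0, 59), (297, 0, 55), (298, 0, 57), (299, 0, 51), (300, 25, 48), (301, 30, 46), (302, 33, 49), (303, 37, 49), (304, 43, 66), (305, 49, 142), 
[... 645 characters left out ...]
47, 95), (266, 47, 99), (267, 47, 85), (268, 0, 47), (269, 0, 38), (270, 0, 43), (271, 0, 46), (272, 0, 39), (273, 0, 43), (274, 0, 46), (275, 0, 51), (276, 0, 46), (277, 0, 46), (278, 0, 52), (279, 0, 48), (280, 0, 52), (281, 0, 52), (282, 0, 54), (283, 0, 54), (284, 0, 51), (285, 0, 57), (286, 0, 56), (287, 0, 55), (288, 0, 56), (289, 0, 56), (290, 0, 55), (291, 0, 56), (292, 0, 54), (293, 0, 54), (294, 0, 55), (295, 0, 54), (296, 0, 55), (297, 0, 56), (298, 0, 52), (299, 0, 50), (300, 24, 49), (301, 29, 47), (302, 32, 44), (303, 36, 47), (304, 41, 58), (305, 49, 112), (306, 49, 147), (307, 49, 151), (308, 47, 149), (309, 45, 151), (310, 43, 135), (311, 35, 80), (312, 0, 35), (313, 0, 51)]
```

The handle bottom lags by about 1.5 mm, so the pin tilts about 4–5° in the pads with its tip towards −x. I'll counter-rotate the tool to bring the pin upright, then lower gently.

servo_tool(
  steps=[
    [[-0.001, 0, 0, 0, 0.013, 0, -1], [-0.001, 0, 0, 0, 0.013, 0, -1], [-0.001, 0, 0, 0, 0.013, 0, -1], [0, 0, 0, 0, 0.013, 0, -1], [0, 0, 0, 0, 0, 0, -1], [0, 0, 0, 0, 0, 0, -1]],
  ],
)

```text
time: 11.38
tcp_pos: [0.4871, 0.0727, 0.0623]
ee_rot: [3.139, 0.0, 0.128]
ft_force: [-0.3, -0.9, -1.8]
gripper_width: 0.216
finger_force: 55.0
```

servo_tool(
  steps=[
    [[0, 0, 0.005, 0, 0, 0, -1], [0, 0, 0.005, 0, 0, 0, -1], [0, 0, 0, 0, 0, 0, -1], [0, 0, 0, 0, 0, 0, -1]],
  ],
)

```text
time: 11.72
tcp_pos: [0.4874, 0.0728, 0.0601]
ee_rot: [-3.139, 0.0, -0.127]
ft_force: [-0.7, 0.0, -0.6]
gripper_width: 0.212
finger_force: 55.0
```

```bash
python3 - <<'E'
from h import *
b=cam('side');u,v=260,212
pc=proj(b,[.487,.073,.07]);u,v=map(int,pc)
cv2.imwrite('pics/side2.png',cv2.resize(b['img'][v-40:v+35,u-50:u+50],(800,600),interpolation=cv2.INTER_CUBIC))
for x,z in((.487,.04),(.487,.11)): print((proj(b,[x,.073,z])-[u-50,v-40])*8)
E
```

```text
[400.29384652 409.30045678]
[401.12116781 207.3840332 ]
```

View pics/side2.png

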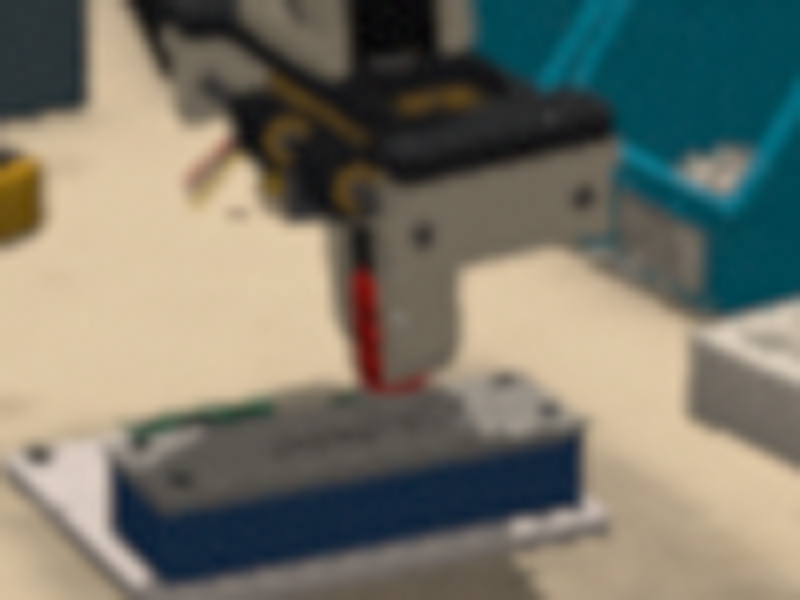

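The side view shows the pin low in the slot at (390,380), with the finger and red edge leaning slightly. To settle it, I fit the tilt from the wrist-image edge rows, before against now.

```bash
python3 - <<'E'
from h import *
from scipy.optimize import least_squares
c=cam('wrist');im=c['img'];cv2.imwrite('pics/raw4.png',im)
M=np.array(c['mount']);K=c['mtx']
def row(x,z): # tool coords, y=0
    q=M[:3,:3].T@(np.array([x,0,z])-M[:3,3]); return K[1,2]+K[1,1]*q[1]/q[2]
def edges(im):
    g=im[:,270:287,2].astype(float).mean(1)
    out=[]
    for r in(242,250,258): # grooves: dark centroid
        w=np.clip(75-g[r-4:r+6],0,None); out.append((w*np.arange(r-4,r+6)).sum()/w.sum())
    f=im.astype(int);m=(f[...,2]>50)&(f[...,2]>2*f[...,1])
    b=[np.nonzero(m[230:,k])[0].min()+230 for k in range(272,285)]
    w=(f[...,2]>100)&(f[...,2]>2*f[...,1])
    t=[np.nonzero(w[300:320,k])[0].max()+300 for k in range(265,292)]
    return np.array([np.mean(b)-.5]+out+[np.mean(t)+.5])
imgs=[edges(cv2.imread(f'pics/raw{i}.png')) for i in(2,3,4)]
for e in imgs: print(e.round(2))
# pin-frame points (x fwd, h above pin_grip), pin_grip at tool z=-.0146
def pred(th,dx,dz,hs):
    o=[]
    for x,h in[(.01,-.017)]+[(.01,k) for k in hs]+[(-.01,.02)]:
        px,ph=x,h-.005
        X=px*np.cos(th)+ph*np.sin(th)+dx; H=-px*np.sin(th)+ph*np.cos(th)+.005+dz
        o.append(row(X,-.0146-H))
    return np.array(o)
r0=least_squares(lambda p:pred(0,p[0],p[1],p[2:])-imgs[0],[0,0,-.012,-.004,.004],x_scale=.01)
print('base dx dz grooves',r0.x.round(4),r0.cost)
for e in imgs[1:]:
    r=least_squares(lambda p:(pred(p[0],p[1],p[2],r0.x[2:])-pred(0,*r0.x[:2],r0.x[2:]))-(e-imgs[0]),[0,r0.x[0],r0.x[1]],x_scale=[.1,.01,.01])
    print('tilt deg (tip to -x, tool frame)',np.degrees(r.x[0]).round(2),(r.x[1:]-r0.x[:2]).round(4),r.fun.round(2))
s=env.sense();print(s['tcp_pos'],R.from_rotvec(s['ee_rot']).as_matrix()[:,2])
E
```

```text
[237.5  241.   248.87 257.6  309.5 ]
[240.5  243.57 250.44 258.29 310.69]
[240.58 243.55 250.55 258.42 310.61]
base dx dz grooves [-0.0057 -0.0142 -0.0118 -0.0011  0.0094] 3.6350710512584224e-27
tilt deg (tip to -x, tool frame) 3.06 [-0.      0.0017] [-0.02 -0.01  0.07 -0.04  0.  ]
tilt deg (tip to -x, tool frame) 2.89 [-0.0003  0.0011] [-0.07  0.06  0.06 -0.04  0.  ]
[0.48750411 0.07276936 0.06024386] [ 8.13983630e-02  9.87819608e-05 -9.96681643e-01]
```

Measured relative tilt is about 3.2°, so I overcorrected by about 1.6°. I'll back that off and lower in small steps.

servo_tool(
  steps=[
    [[0, 0, 0, 0, -0.009, 0, -1], [0, 0, 0, 0, -0.009, 0, -1], [-0.001, 0, 0.008, 0, 0, 0, -1], [0, 0, 0.008, 0, 0, 0, -1], [-0.001, 0, 0.008, 0, 0, 0, -1], [0, 0, 0, 0, 0, 0, -1], [0, 0, 0, 0, 0, 0, -1]],
  ],
)

```text
time: 12.4
tcp_pos: [0.4877, 0.0728, 0.0556]
ee_rot: [-3.14, -0.0, -0.085]
ft_force: [1.1, 0.2, -1.9]
gripper_width: 0.217
finger_force: 55.0
```

servo_tool(
  steps=[
    [[-0.001, 0, 0.008, 0, 0, 0, -1], [0, 0, 0.008, 0, 0, 0, -1], [0, 0, 0, 0, 0, 0, -1], [0, 0, 0, 0, 0, 0, -1]],
  ],
)

```text
time: 12.73
tcp_pos: [0.4877, 0.0728, 0.0526]
ee_rot: [3.14, 0.0, 0.085]
ft_force: [1.1, -0.8, 2.9]
gripper_width: 0.217
finger_force: 55.0
```

servo_tool(
  steps=[
    [[0, 0, 0.005, 0, 0, 0, -1], [0, 0, 0, 0, 0, 0, -1], [0, 0, 0, 0, 0, 0, -1]],
  ],
)

```text
time: 12.98
tcp_pos: [0.4877, 0.0728, 0.0516]
ee_rot: [3.14, -0.0, 0.085]
ft_force: [1.4, -0.7, 5.3]
gripper_width: 0.213
finger_force: 55.0
```

servo_tool(
  steps=[
    [[0, 0, 0.003, 0, 0, 0, -1], [0, 0, 0, 0, 0, 0, -1], [0, 0, 0, 0, 0, 0, -1]],
  ],
)

```text
time: 13.23
tcp_pos: [0.4878, 0.0728, 0.0511]
ee_rot: [3.14, 0.0, 0.085]
ft_force: [0.7, -0.4, 5.4]
gripper_width: 0.215
finger_force: 55.0
```

```bash
python3 - <<'E'
from h import *
s=env.sense();print(s['tcp_pos'],s['ft_force'],s['torque'])
c=cam('wrist');cv2.imwrite('pics/raw5.png',c['img']);b=cam('side')
u,v=map(int,proj(b,[.487,.073,.06]))
out=np.zeros((600,800,3),np.uint8)
out[:,:400]=cv2.resize(b['img'][v-37:v+38,u-25:u+25],(400,600),interpolation=cv2.INTER_CUBIC)
out[:300,400:]=cv2.resize(c['img'][195:285,220:340],(400,300),interpolation=cv2.INTER_CUBIC)
cv2.imwrite('pics/home.png',out)
E
```

```text
[0.48778281 0.07276164 0.05110464] [ 0.73292006 -0.43267802  5.4133619 ] [-0.10064841 -0.21224268  0.02046119]
```

View pics/home.png

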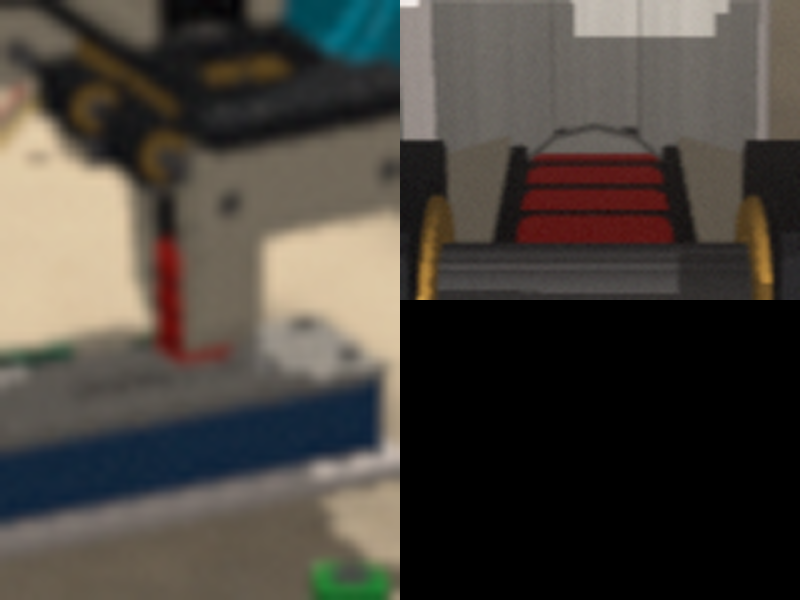

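The collar sits at the cover and the handle looks upright. The tip is past the bar, since the TCP is lower than the bar's hard stop would allow. The 5 N matches the collar spring, so I'll ease off and release.

servo_tool(
  steps=[
    [[0, 0, -0.004, 0, 0, 0, -1], [0, 0, 0, 0, 0, 0, -1], [0, 0, 0, 0, 0, 0, 0.4], [0, 0, 0, 0, 0, 0, 0.4], [0, 0, 0, 0, 0, 0, 0.4], [0, 0, 0, 0, 0, 0, 0.4], [0, 0, 0, 0, 0, 0, 0.4], [0, 0, 0, 0, 0, 0, 0.4]],
  ],
)

```text
time: 14.0
tcp_pos: [0.4869, 0.0728, 0.0513]
ee_rot: [3.14, 0.0, 0.083]
ft_force: [0.8, -0.0, -0.1]
gripper_width: 0.598
finger_force: 0.0
```

servo_tool(
  steps=[
    [[0, 0, -0.03, 0, 0, 0, 0.4], [0, 0, -0.06, 0, 0, 0, 0.4], [0, 0, -0.08, 0, 0, 0, 0.4], [0, 0, -0.1, 0, 0, 0, 0.4], [0, 0, -0.1, 0, 0, 0, 0.4], [0, 0, -0.1, 0, 0, 0, 0.4], [-0.1, 0, -0.1, 0, 0, 0, 0.4], [-0.1, 0, -0.05, 0, 0, 0, 0.4], [0, 0, 0, 0, 0, 0, 0.4], [0, 0, 0, 0, 0, 0, 0.4], [0, 0, 0, 0, 0, 0, 0.4]],
  ],
)

```text
time: 14.92
tcp_pos: [0.4415, 0.0725, 0.1739]
ee_rot: [3.14, -0.0, 0.087]
ft_force: [0.4, 0.1, 0.1]
gripper_width: 0.702
finger_force: 0.0
```

```bash
python3 - <<'E'
from h import *
s=env.sense();print(s['tcp_pos'],s['gripper_width'],s['ft_force'])
c=cam('wrist');b=cam('side')
u,v=map(int,proj(b,[.487,.073,.06])); p=proj(c,[.487,.073,.06]).astype(int);print(p)
out=np.zeros((600,800,3),np.uint8)
out[:,:400]=cv2.resize(b['img'][v-37:v+38,u-25:u+25],(400,600),interpolation=cv2.INTER_CUBIC)
y0=max(p[1]-60,0);x0=max(p[0]-40,0)
out[:,400:]=cv2.resize(c['img'][y0:y0+120,x0:x0+80],(400,600),interpolation=cv2.INTER_CUBIC)
cv2.imwrite('pics/done.png',out)
E
```

```text
[0.4414741  0.07254505 0.17392006] 0.7017491549169392 [0.38140195 0.09794344 0.13260096]
[279 151]
```

View pics/done.png

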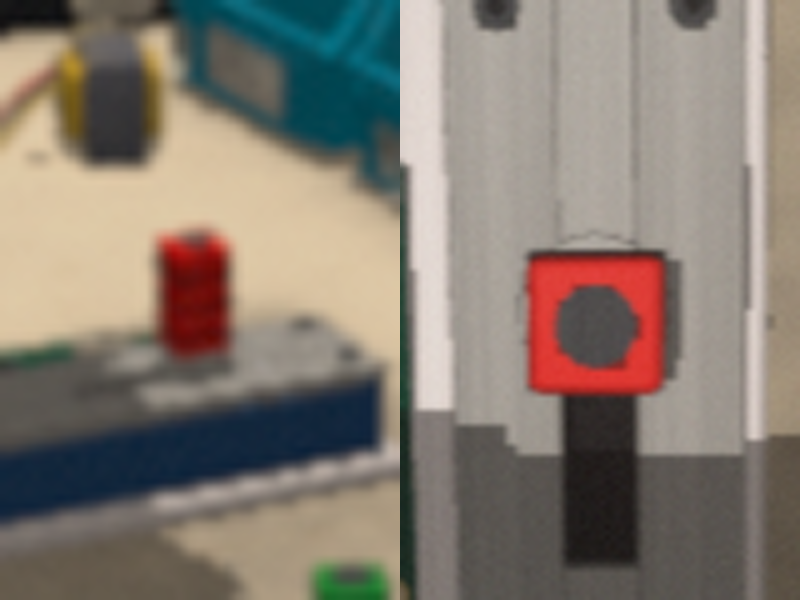

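The side view shows the pin upright with its base at the cover. In the wrist view the handle is centred over the slot's +x end. Handing in.

```bash
python3 -c "
from station import workorder
print(workorder.close_job())"
```

```text
the job is handed in; nothing more can be done
None
```

The locating pin went through the slot into the slide bar's hole and was released upright with its collar on the cover. The job was handed in at about 15 s, the highest push I read on the pin was about 14 N, and no verdict came back.

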